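# Rolling pin out of the short-opening drawer, held over the board

## Task

Open the drawer of the little counter cabinet all the way to its stop and take out the rolling pin: it is longer than the opening, so raise its near end over the drawer front and draw it out diagonally from under the cabinet top, easing it past the edges without forcing it against the cabinet. Finish still holding the rolling pin in the gripper, level, over the middle of the chopping board, parallel to the board's long side and some 10 to 20 cm above it, touching nothing but the gripper. Leave the board, the mixing bowl and the fruit where they are.

Things in the scene. Friction and masses are not known exactly. Their poses are not given: they have to be found in the camera images.
- cabinet: sage-green counter cabinet with light wooden top, fixed at the left, its one drawer facing right (roughly -y); 372 deep x 216 wide x 120 high. Origin: centre of its underside; own x points from the drawer front to the back, z up. A stack of bowls, 142 across, 97 high, is fixed on its top at own x = 95. Fixed jars, a bottle and a crock stand along the far edge. (sizes in mm)
- drawer (a joint): how far the drawer is out (m): 0 shut, 0.225 at its stop; slides along the cabinet's own -x, about 2.5 N friction, stays where left. Inside 335 long x 162 wide (mm), floor 24 above the table, side walls 56 above the floor. Front panel 14 thick; shut, its outer face is at cabinet x = -185. Fully out, the opening from the panel's inner face to the cabinet top's edge is 211 long.
- drawer_handle (a point): middle of the drawer's brass bar handle: level round bar about 10 mm thick and 110 long across the drawer's width, standing 35 mm off the drawer front, 85 above the table; moves with the drawer. The top edge of the drawer front is 106 mm above the table.
- opening_edge (a point): middle of the lower front edge of the cabinet's wooden top (108 mm above the table, cabinet x = -185), under which the rolling pin must pass; the top is 12 mm thick and runs from here to the back
- rolling_pin: wooden rolling pin, 310 long, 0.2 to 0.4 kg, lying lengthwise on the drawer floor (hidden while shut); it may slide or roll a little. Pale barrel 200 x 44 dia in the middle, dark fixed handles 55 long, at most 28 dia, at both ends. Origin: its middle, on its axis; own x is the long axis, roughly along the cabinet's x. (sizes in mm)
- pin_near_end (a point): the tip of the rolling pin's end next to the drawer front (own x = -155)
- board: plain rectangular wooden chopping board lying flat on the right in front of the robot, 190 x 300 x 22 (own x the short side, own y the long side). Origin: centre of its underside. (sizes in mm)
- mixing_bowl: the large grey mixing bowl, 259 across, 120 high; bystander (sizes in mm)
- apple: red apple, 80 x 78 x 69; bystander (sizes in mm)
- lemon: lemon, 71 x 53 x 51; bystander (sizes in mm)

How it is judged:
On the way, in this order (a step that is already met when the one before it is completed fails the run):
1. the drawer is open to its stop (within 10 mm) (value of joint drawer above 0.215 m), for 0.2 s.
2. the rolling pin is tilted in the opening: near end above the drawer front, far end still under the cabinet top (height (world z) of pin_near_end above 0.12 m and angle between rolling_pin's own x axis and vertical above 1.74 rad and x of rolling_pin in the frame of cabinet above -0.31 m and height (world z) of rolling_pin below 0.15 m), for 0.1 s.
At the end, for the whole second after the job is handed in: Pin held still in the fingers, its middle within 50 mm of the board's middle (from above) and 90 to 260 mm above the board's underside, level within 0.15 rad, parallel to the board's long side within 0.18 rad (either way round), touching neither board, cabinet nor bowl; board flat (horizontal distance between rolling_pin and board below 0.05 m and z of rolling_pin in the frame of board between 0.09 and 0.26 m and angle between rolling_pin's own x axis and vertical between 1.42 and 1.72 rad and angle between the x axis of rolling_pin and the y axis of board, either way round below 0.18 rad and contact force between rolling_pin and the fingers above 2 N and contact force between rolling_pin and cabinet below 0.1 N and contact force between rolling_pin and board below 0.1 N and contact force between rolling_pin and mixing_bowl below 0.1 N and linear speed of rolling_pin below 0.03 m/s and angle between board's own z axis and vertical below 0.05 rad); the arm keeps its last pose, push and grip.
It fails at once if with its near end raised, the rolling pin is forced against the cabinet or its drawer (over 25 N) (height (world z) of pin_near_end above 0.075 m and contact force between rolling_pin and cabinet above 25 N).
It fails at once if the board or a bystander is moved by more than 30 mm (distance of any of board, mixing_bowl, apple, lemon from where it was at the start of the episode above 0.03 m).
It also fails if it takes over 59 s, if anything falls off the work surface, if the arm or the gripper's body presses on something with over 40 N, if the wrist force passes 120 N, or if a joint passes its speed limit or range.

## Robot

A 6-joint arm with a two-finger parallel gripper is mounted at the origin on a cart in front of the work surface, level with it; the furniture and walls round the work are solid. World frame = base frame: x ahead of the robot, y to its left, z up, the work surface at z = 0. Lengths are in m, angles in rad, forces in N, time in s.
With the tool pointing down it reaches from about 0.425 to 0.95 m from the base axis. Payload 3.5 kg.
Tool frame: the origin (TCP) lies midway between the tips of the shut fingers; the grasp point (between the pads) lies 19 mm behind it; z points along the fingers, y is the direction in which the jaws open and shut (so a half turn about z gives the same grasp; the last joint's range is limited). The gripper opens to 85 mm and grips with 20 to 120 N. Pads are 22 mm wide; open, the fingers measure 114 mm over their backs; the gripper's body (76 mm by 85 mm) begins 54 mm behind the grasp point. The pads swing forward as they close: fully open they stand 13 mm farther back than shut.
Start: joints at [-1.269, 0.286, 1.577, -0, 1.279, -0.15], TCP at [0.295, -0.607, 0.192] pointing down, gripper open.
Joint ranges: [-2.77, 2.77], [-0.9, 2.22], [0.21, 2.48], [-1.53, 4.67], [0.24, 2.81], [-2.84, 2.84]. Speed limits (rad/s): [2.79, 2.79, 3.14, 3.14, 3.14, 3.14].

## Interface

Orientations are given as a unit quaternion [x, y, z, w].
In Python, from plant import * gives the robot as it stands.
- The arm moves only by the shell command python3 -m jog 'ROWS' [FORCE]. ROWS is a JSON object of lists of equal length, an entry for each row: "travel": the shift along the world's x, y, z in mm, a list of three; "dr": the turn, a rotation vector about the world's x, y, z in degrees, a list of three; "jaw": the closure in counts, from 0 (fully open) to 255 (shut). In form: {"travel": [[x, y, z], ...], "dr": [[wx, wy, wz], ...], "jaw": [jaw, ...]}. A call has 1 to 5 rows; each row shifts and turns the commanded pose from where the row before left it; what a row does not reach is not made up. A row lasts 1/12 s, in which the tool goes at most 41.7 mm and 7.16 degrees, less where a joint would pass 70% of its speed; a pose out of reach is approached as far as the arm can. A call is refused whole if a number of a shift passes 41.7 or a number of a turn 7.16, either way. A call with a gripper value outside its range is refused whole. The fingers move at their own pace and stop on an object; FORCE is the grip in N (left out, the last holds). Time passes only in rows, so rows that do not move let the fingers close. It gives the time, the measured TCP pose, the force and the opening at its end, in the units of the state.
- get_state(): the state, without advancing time (a new reading comes with each control period).
- read_camera(name): name is "side" or "top" or "wrist"; returns the picture (420x560x3 uint8, red, green, blue); there is no depth.
- camera_info(name): a dict with "K" (3x3 intrinsics, pixels), "R" (3x3) and "t" (3): a world point X has camera coordinates R X + t; the wrist camera has in their place "mount" (4x4, takes a point from camera to tool coordinates, whose origin is the TCP and whose axes are the flange's). Camera axes: x right, y down, z forward; pixel columns grow to the right and rows downward; lengths in m; the calibration is good to about 2 mm. A picture is of the moment at which its call begins: read the wrist's pose just before it. camera_info takes no time and is no camera call.
- sign_off(): hands the job in, once; it reports no verdict.
The state is a dict: "time": time; "qpos": joint angles; "dq": joint speeds; "joint_efforts": joint torques, N m; "eef_pos": TCP position; "tcp_rot": TCP orientation; "contact_force": force on the tool from outside, world axes, zero at the start; "wrist_torque": the same for the moment, N m; "opening": opening from 0.0 (shut) to 1.0 (fully open).
Only numpy, scipy, OpenCV 4.12 (cv2) and the standard library are available. Lean on these libraries where they do the work, as an engineer would, in place of code of your own. Each camera call takes 0.05 s, during which the arm holds its last target. There are 200 camera calls.

## Working session

There is one attempt and no reset: what is moved stays moved. The work goes in short steps, Python scripts to look and compute and a shell command to move; the robot and the scene stay as the last step left them, time stands still between calls to the robot, and variables do not carry over. Pictures are saved under pics/ and viewed, about 8 in all and at most 12, crops included, and the job is handed in when it is done.

```bash
ls; mkdir -p pics
python3 - <<'E'
from plant import *
import cv2,numpy as np
s=get_state();print(s)
for n in("top","side"):
    im=read_camera(n);cv2.imwrite(f"pics/{n}0.png",im[:,:,::-1]);c=camera_info(n);print(n,c)
print(camera_info("wrist"))
E
```

```text
pics
{'time': 0.0, 'qpos': array([-1.26897748e+00,  2.87158048e-01,  1.57819047e+00, -2.38167268e-05,
        1.27859829e+00, -1.49973471e-01]), 'dq': array([-3.33838419e-04, -6.65782120e-06, -9.60490868e-04, -5.71453129e-04,
        7.18730463e-04,  1.88934498e-03]), 'joint_efforts': array([ 3.11303556e-04, -4.05981946e+01, -2.92624962e+01, -1.30788753e-04,
        5.81579137e-03,  1.07829425e-06]), 'eef_pos': array([ 0.29450064, -0.60652846,  0.19084508]), 'tcp_rot': array([ 9.74592331e-01,  2.23983043e-01, -1.00647495e-04, -1.17281831e-03]), 'contact_force': array([-0.20744831,  0.77879235, -0.0224594 ]), 'wrist_torque': array([ 0.03268916,  0.0531561 , -0.01428834]), 'opening': 0.9984379767647892}
top {'K': array([[496.04047575,   0.        , 276.65001024],
       [  0.        , 496.04047575, 213.54324475],
       [  0.        ,   0.        ,   1.        ]]), 'R': array([[-0.01602761, -0.99983353,  0.00871899],
       [-0.81284365,  0.00795108, -0.58242766],
       [ 0.58226138, -0.0164221 , -0.81283578]]), 't': array([0.16767852, 0.47493938, 1.50825197])}
side {'K': array([[505.
[... 158 characters left out ...]
.47005277, -0.8826236 , -0.00509576],
       [-0.74147293, -0.39173601, -0.54475756],
       [ 0.47881969,  0.25984317, -0.8385781 ]]), 't': array([-0.11019041,  0.52070261,  1.41705991])}
{'K': array([[374.98236291,   0.        , 273.23142823],
       [  0.        , 374.98236291, 205.27942118],
       [  0.        ,   0.        ,   1.        ]]), 'mount': array([[ 2.66645775e-04, -9.47234347e-01, -3.20541760e-01,
         8.21173413e-02],
       [ 9.99999911e-01,  3.57570182e-04, -2.24797563e-04,
         3.74033693e-04],
       [ 3.27552148e-04, -3.20541671e-01,  9.47234358e-01,
        -1.82853844e-01],
       [ 0.00000000e+00,  0.00000000e+00,  0.00000000e+00,
         1.00000000e+00]])}
```

View pics/top0.png

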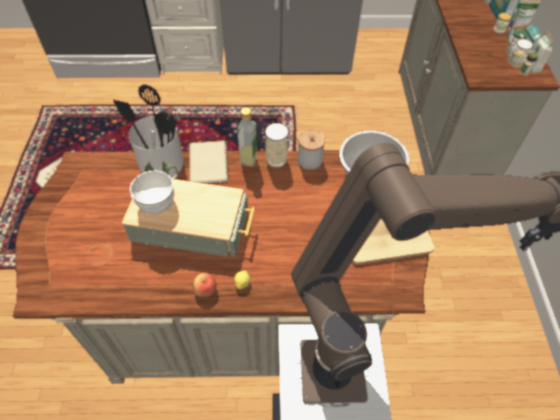

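View pics/side0.png

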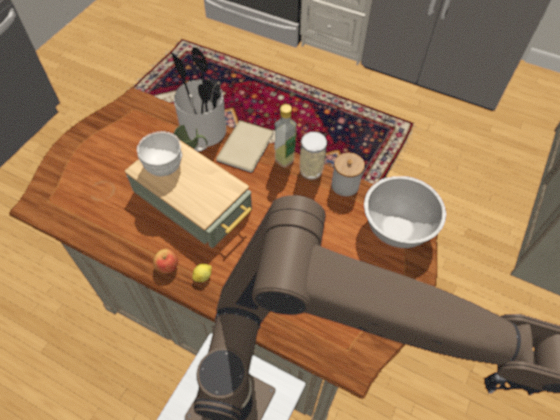

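```bash
cat > h.py <<'E'
from plant import *
import cv2,numpy as np
from scipy.spatial.transform import Rotation as Ro
def cast(n,uv,z,info=None):
    c=info or camera_info(n);uv=np.atleast_2d(uv).astype(float)
    d=np.c_[uv,np.ones(len(uv))]@np.linalg.inv(c["K"]).T@c["R"]
    o=-c["R"].T@c["t"];return o+d*((z-o[2])/d[:,2])[:,None]
def wrist_info():
    s=get_state();c=camera_info("wrist");T=np.eye(4);T[:3,:3]=Ro.from_quat(s["tcp_rot"]).as_matrix();T[:3,3]=s["eef_pos"]
    M=np.linalg.inv(T@c["mount"]);return dict(K=c["K"],R=M[:3,:3],t=M[:3,3])
def proj(c,X):
    p=(np.atleast_2d(X)@c["R"].T+c["t"])@c["K"].T;return p[:,:2]/p[:,2:]
E
python3 - <<'E'
from h import *
for n,box in(("top",(120,170,265,260)),("side",(120,130,265,250))):
    im=cv2.imread(f"pics/{n}0.png");hsv=cv2.cvtColor(im,cv2.COLOR_BGR2HSV)
    x0,y0,x1,y1=box
    m=np.zeros(im.shape[:2],np.uint8);sub=hsv[y0:y1,x0:x1]
    m[y0:y1,x0:x1]=cv2.inRange(sub,(14,40,175),(30,135,255))
    m2=np.zeros_like(m);m2[y0:y1,x0:x1]=cv2.inRange(sub,(18,150,120),(32,255,255))
    for nm,mm,z in(("top",m,.12),("handle",m2,.085)):
        cs,_=cv2.findContours(mm,0,2);c=max(cs,key=cv2.contourArea)
        P=cast(n,c[:,0],z)[:,:2]
        r=cv2.minAreaRect(P.astype(np.float32)*1000);print(n,nm,cv2.contourArea(c),r,cv2.boxPoints(r).round().tolist())
        ap=cv2.approxPolyDP(c,3,True)[:,0];print(ap.tolist(),cast(n,ap,z)[:,:2].round(3).tolist())
for uv,z,nm in(((204,285),.035,"apple"),((242,281),.025,"lemon"),((374,155),.12,"bowlrim"),((355,262),.022,"boardNL"),((432,245),.022,"boardNR")):print(nm,cast("top",uv,z).round(3))
E
```

```text
top top 4368.5 ((571.4042358398438, 468.327392578125), (389.43310546875, 294.5174255371094), 79.15592956542969) [[390.0, 305.0], [679.0, 249.0], [753.0, 632.0], [463.0, 687.0]]
[[246, 194], [239, 188], [204, 182], [226, 179], [226, 170], [190, 170], [189, 181], [172, 179], [174, 204], [170, 210], [158, 215], [141, 213], [132, 199], [122, 222], [137, 226], [140, 220], [173, 224], [172, 231], [227, 240]] [[0.586, 0.267], [0.613, 0.293], [0.641, 0.419], [0.655, 0.341], [0.697, 0.343], [0.698, 0.474], [0.647, 0.473], [0.656, 0.535], [0.544, 0.516], [0.518, 0.527], [0.498, 0.565], [0.507, 0.624], [0.567, 0.664], [0.47, 0.683], [0.453, 0.63], [0.478, 0.624], [0.46, 0.51], [0.432, 0.511], [0.394, 0.326]]Traceback (most recent call last):
  File "<stdin>", line 9, in <module>
ValueError: max() iterable argument is empty
```

Run:
```python
import cv2,numpy as np
a=cv2.imread("pics/top0.png")[165:265,115:275];b=cv2.imread("pics/side0.png")[130:255,120:260]
a=cv2.resize(a,None,fx=5,fy=5,interpolation=2)[:,:800];cv2.imwrite("pics/c1.png",a)
h=cv2.cvtColor(cv2.imread("pics/top0.png"),cv2.COLOR_BGR2HSV)
for p in((250,215),(248,228),(200,200),(180,200)):print(h[p[1],p[0]])
print(h[222,243:258].tolist())
```

```text
[ 22 131 240]
[ 21 133 236]
[ 26  58 247]
[ 25  62 247]
[[23, 45, 90], [14, 85, 96], [11, 126, 107], [12, 144, 126], [16, 145, 179], [20, 135, 233], [23, 127, 242], [20, 135, 234], [15, 148, 209], [11, 157, 192], [10, 160, 191], [9, 162, 190], [9, 159, 189], [9, 160, 187], [10, 160, 186]]
```

View pics/c1.png

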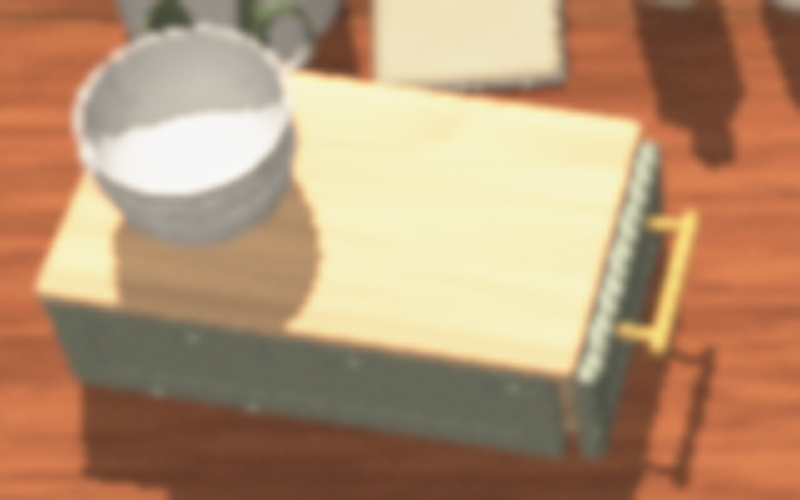

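Run:
```python
from h import *
C=cast("top",[(243,189.4),(229.4,240.2),(122.6,223)],.12)[:,:2]
H=cast("top",[(252.8,207.6),(247.2,235.2)],.088)[:,:2]
print(C.round(3),H.round(3),np.linalg.norm(C[0]-C[1]),np.linalg.norm(C[1]-C[2]),np.linalg.norm(H[0]-H[1]))
d=C[2]-C[1];w=C[0]-C[1]
print("yaw from side",np.degrees(np.arctan2(d[1],d[0])),"from front",np.degrees(np.arctan2(w[1],w[0]))+90,"handle",np.degrees(np.arctan2(*(H[0]-H[1])[::-1]))+90, "Hmid",H.mean(0),"frontmid",C[:2].mean(0))
hsv=cv2.cvtColor(cv2.imread("pics/side0.png"),cv2.COLOR_BGR2HSV)
m=np.zeros((420,560),np.uint8);m[200:240,215:260]=cv2.inRange(hsv[200:240,215:260],(18,110,150),(32,255,255))
ys,xs=np.nonzero(m);print(len(xs),xs.min(),xs.max(),ys.min(),ys.max())
print(cast("side",[(xs.mean(),ys.mean())],.087))
for uv,z,nm in(((204,285),.035,"apple"),((242,281),.025,"lemon"),((374,155),.12,"bowlrim"),((355,262),.022,"boardNL"),((432,245),.022,"boardNR")):print(nm,cast("top",uv,z).round(3))
```

```text
[[0.606 0.278]
 [0.393 0.318]
 [0.466 0.68 ]] [[0.549 0.244]
 [0.433 0.262]] 0.21669413734882964 0.3692408428398787 0.11747994430232873
yaw from side 78.68939234712775 from front 79.42275665191659 handle 81.37481183086831 Hmid [0.49138362 0.25275766] frontmid [0.49986584 0.29828046]
185 222 251 205 232
[[0.49524468 0.25738548 0.087     ]]
apple [[0.274 0.403 0.035]]
lemon [[0.292 0.279 0.025]]
bowlrim [[ 0.766 -0.209  0.12 ]]
boardNL [[ 0.363 -0.107  0.022]]
boardNR [[ 0.429 -0.386  0.022]]
```

```bash
A='{"travel":[[14,37,3],[14,37,3],[14,37,3],[14,37,3],[14,37,3]],"dr":[[0,0,2.65],[0,0,2.65],[0,0,2.65],[0,0,2.65],[0,0,2.65]],"jaw":[255,255,255,255,255]}'
python3 -m jog '{"travel":[[14,37,3],[14,37,3],[14,37,3],[14,37,3],[14,37,3]],"dr":[[0,0,2.65],[0,0,2.65],[0,0,2.65],[0,0,2.65],[0,0,2.65]],"jaw":[255,255,255,255,255]}' 40
python3 -m jog '{"travel":[[14,37,3],[14,37,3],[14,37,3],[14,37,3],[14,37,3]],"dr":[[0,0,2.65],[0,0,2.65],[0,0,2.65],[0,0,2.65],[0,0,2.65]],"jaw":[255,255,255,255,255]}'
python3 -m jog '{"travel":[[4,37,3],[4,37,3],[4,37,3],[4,37,3],[4,37,3]],"dr":[[0,0,2.65],[0,0,2.65],[0,0,2.65],[0,0,2.65],[0,0,2.65]],"jaw":[255,255,255,255,255]}'
python3 -m jog '{"travel":[[4,37,3],[4,37,3],[4,37,3],[4,37,3],[0,0,0]],"dr":[[0,0,2.65],[0,0,2.65],[0,0,2.65],[0,0,2.65],[0,0,2.65]],"jaw":[255,255,255,255,255]}'
python3 - <<'E'
from h import *
c=wrist_info();w=read_camera("wrist")[:,:,::-1];t=read_camera("top")[:,:,::-1]
cv2.imwrite("pics/w1.png",w);cv2.imwrite("pics/t1.png",t)
s=get_state();print(s["eef_pos"],Ro.from_quat(s["tcp_rot"]).as_matrix().round(3),s["qpos"].round(2),s["time"])
np.savez("w1.npz",**c)
for X in((.493,.26,.085),(.5,.298,.108)):print(proj(c,X))
cv2.imwrite("pics/w1t1.png",np.hstack([cv2.resize(w,(400,300)),cv2.resize(t[140:290,300:500],(400,300))]))
E
```

```text
time: 0.52
eef_pos: [0.3648, -0.4202, 0.2066]
tcp_rot: [0.942, 0.336, -0.0, -0.001]
contact_force: [0.9, 0.4, -0.4]
opening: 0.298
time: 0.93
eef_pos: [0.4347, -0.2352, 0.222]
tcp_rot: [0.897, 0.442, -0.0, -0.0]
contact_force: [1.0, 0.2, 0.3]
opening: -0.004
time: 1.35
eef_pos: [0.4542, -0.0504, 0.237]
tcp_rot: [0.84, 0.543, -0.0, -0.0]
contact_force: [0.9, 0.2, -0.1]
opening: 0.001
time: 1.77
eef_pos: [0.4704, 0.1012, 0.2496]
tcp_rot: [0.769, 0.639, 0.001, -0.001]
contact_force: [-0.8, -0.5, -0.3]
opening: -0.003
[0.47027227 0.09725856 0.2488628 ] [[ 0.189  0.982 -0.001]
 [ 0.982 -0.189 -0.   ]
 [-0.    -0.001 -1.   ]] [-0.01 -0.2   1.97 -0.    1.37  0.18] 1.8667
[[264.82612966 -22.54610788]]
[[263.610608  -91.8973123]]
```

View pics/w1t1.png

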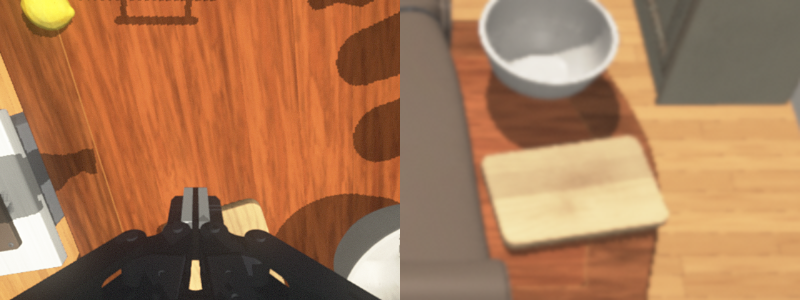

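```bash
python3 -m jog '{"travel":[[6,40,0],[6,40,0],[0,0,0],[0,0,0]],"dr":[[0,0,0],[0,0,0],[0,0,0],[0,0,0]],"jaw":[255,255,255,255]}'
python3 - <<'E'
from h import *
B=cast("top",[(342,218),(417,208.5),(433.5,248),(354,263.5)],.022)[:,:2];print("board",B.round(3).tolist(),B.mean(0),[np.linalg.norm(B[i]-B[i-1]).round(3) for i in range(4)],[np.degrees(np.arctan2(*(B[i]-B[i-1])[::-1])).round(1) for i in range(4)])
c=wrist_info();w=np.ascontiguousarray(read_camera("wrist")[:,:,::-1])
cv2.imwrite("pics/w2.png",w)
for X in((.493,.26,.085),(.5,.298,.12)):
    p=proj(c,X)[0];print(p);cv2.circle(w,tuple(int(v) for v in p),3,(255,0,0),1)
np.savez("w2.npz",**c)
cv2.imwrite("pics/w2c.png",cv2.resize(w[:210,140:420],(784,588)))
E
```

```text
time: 2.2
eef_pos: [0.4825, 0.1761, 0.2485]
tcp_rot: [0.772, 0.636, -0.001, -0.0]
contact_force: [-0.0, 0.4, 0.4]
opening: -0.002
board [[0.548, -0.079], [0.588, -0.362], [0.416, -0.389], [0.357, -0.103]] [ 0.47718757 -0.23324956] [np.float64(0.192), np.float64(0.285), np.float64(0.174), np.float64(0.292)] [np.float64(7.0), np.float64(-81.9), np.float64(-171.1), np.float64(101.7)]
[267.0487569   75.41605678]
[265.40133597  20.65967861]
```

View pics/w2c.png

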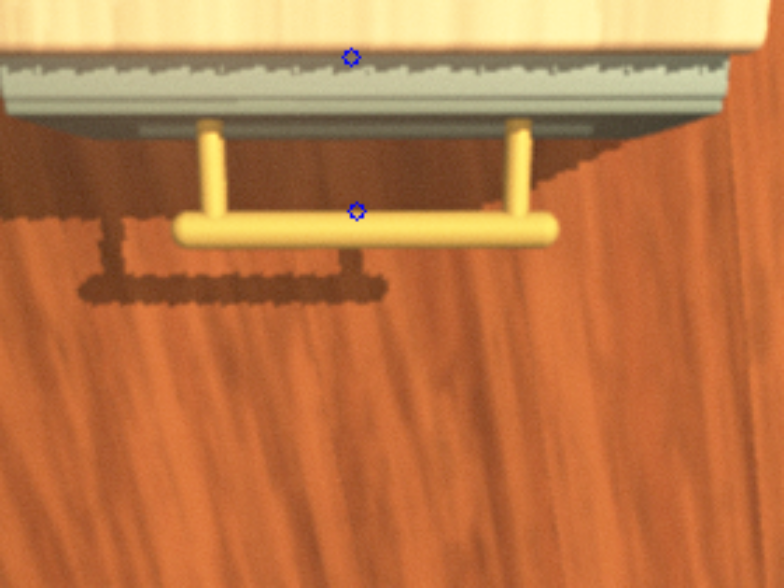

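Run:
```python
from h import *
c=dict(np.load("w2.npz"));f=lambda u,v:(140+u/2.8,v/2.8)
print("bar",cast(0,[f(176,230),f(556,229),f(366,229.5)],.085,c))
print("panel outer top edge",cast(0,[f(8,113),f(722,110)],.106,c), cast(0,[f(8,97),f(722,97)],.106,c))
print("top edge",cast(0,[f(100,50),f(700,50)],.12,c),cast(0,[f(760,45)],.12,c))
```

```text
bar [[0.43660962 0.26534474 0.085     ]
 [0.55350897 0.24278758 0.085     ]
 [0.49508576 0.25406106 0.085     ]]
panel outer top edge [[0.40133596 0.30470999 0.106     ]
 [0.60087134 0.26645215 0.106     ]] [[0.40259309 0.3087118  0.106     ]
 [0.60116635 0.26983907 0.106     ]]
top edge [[0.43438242 0.31278658 0.12      ]
 [0.59197684 0.28192505 0.12      ]] [[0.6078118  0.28005303 0.12      ]]
```

```bash
python3 -m jog '{"travel":[[6,33,-20],[6,33,-20],[5,31,-20],[0,0,-20],[0,0,0]],"dr":[[0,0,0],[0,0,0],[0,0,0],[0,0,0],[0,0,0]],"jaw":[255,255,255,255,255]}'
python3 - <<'E'
from h import *
s=get_state();print(s["eef_pos"],s["contact_force"])
E
```

```text
time: 2.67
eef_pos: [0.4971, 0.271, 0.1638]
tcp_rot: [0.773, 0.635, -0.005, -0.002]
contact_force: [-2.3, -0.1, -1.0]
opening: 0.002
[0.49705669 0.27096438 0.16380431] [-2.25266318 -0.10327785 -0.9734834 ]
```

```bash
python3 -m jog '{"travel":[[1,2,0],[0,0,-15],[0,0,-20],[0,0,-20],[0,0,-10]],"dr":[[0,0,0],[0,0,0],[0,0,0],[0,0,0],[0,0,0]],"jaw":[255,255,255,255,255]}'
python3 -m jog '{"travel":[[0,0,-15],[0,0,-15],[0,0,0]],"dr":[[0,0,0],[0,0,0],[0,0,0]],"jaw":[255,255,255]}'
python3 - <<'E'
from h import *
s=get_state();print(s["eef_pos"],s["contact_force"])
c=wrist_info();cv2.imwrite("pics/w3.png",read_camera("wrist")[:,:,::-1])
E
```

```text
time: 3.08
eef_pos: [0.501, 0.273, 0.104]
tcp_rot: [0.773, 0.634, -0.0, 0.0]
contact_force: [0.1, -0.6, 0.2]
opening: -0.001
time: 3.33
eef_pos: [0.4998, 0.2731, 0.0727]
tcp_rot: [0.773, 0.635, -0.002, -0.001]
contact_force: [-0.8, 0.4, -0.7]
opening: 0.001
[0.49979786 0.27310843 0.07274102] [-0.7764909   0.355792   -0.72230528]
```

View pics/w3.png

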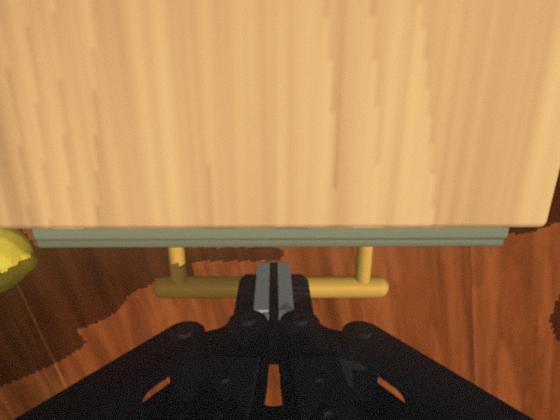

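```bash
python3 -m jog '{"travel":[[-2,-10,0],[-4,-20,0],[-4.8,-24.5,0],[-4.8,-24.5,0],[-4.8,-24.5,0]],"dr":[[0,0,0],[0,0,0],[0,0,0],[0,0,0],[0,0,0]],"jaw":[255,255,255,255,255]}'
python3 -m jog '{"travel":[[-4.8,-24.5,0],[-4.8,-24.5,0],[-4.8,-24.5,0],[-4,-20,0],[-2,-10,0]],"dr":[[0,0,0],[0,0,0],[0,0,0],[0,0,0],[0,0,0]],"jaw":[255,255,255,255,255]}'
python3 -m jog '{"travel":[[-1,-5,0],[-1,-5,0],[-1,-5,0],[-1,-4,0],[0,0,0]],"dr":[[0,0,0],[0,0,0],[0,0,0],[0,0,0],[0,0,0]],"jaw":[255,255,255,255,255]}'
python3 - <<'E'
from h import *
s=get_state();print(s["eef_pos"],s["contact_force"])
E
```

```text
time: 3.8
eef_pos: [0.4812, 0.1698, 0.0764]
tcp_rot: [0.772, 0.635, 0.001, 0.001]
contact_force: [-0.1, -0.6, 1.1]
opening: 0.002
time: 4.22
eef_pos: [0.4606, 0.0653, 0.0762]
tcp_rot: [0.773, 0.634, 0.001, 0.001]
contact_force: [0.3, 0.4, -0.5]
opening: 0.0
time: 4.63
eef_pos: [0.4559, 0.0487, 0.0743]
tcp_rot: [0.772, 0.635, -0.0, 0.0]
contact_force: [-0.8, -0.0, 0.3]
opening: 0.002
[0.45593282 0.04867678 0.07427371] [-0.83130465 -0.03396795  0.31919743]
```

```bash
python3 -m jog '{"travel":[[-1,-5,0],[-1,-5,0],[0,0,0]],"dr":[[0,0,0],[0,0,0],[0,0,0]],"jaw":[255,255,255]}'
python3 - <<'E'
from h import *
s=get_state();print(s["eef_pos"],s["contact_force"])
c=wrist_info();np.savez("w4.npz",**c);cv2.imwrite("pics/w4.png",read_camera("wrist")[:,:,::-1])
E
```

```text
time: 4.88
eef_pos: [0.4538, 0.0383, 0.0741]
tcp_rot: [0.772, 0.635, -0.0, -0.0]
contact_force: [-0.1, -1.0, -0.5]
opening: 0.001
[0.45376945 0.03833864 0.0740891 ] [-0.07453385 -1.03683703 -0.50251103]
```

View pics/w4.png

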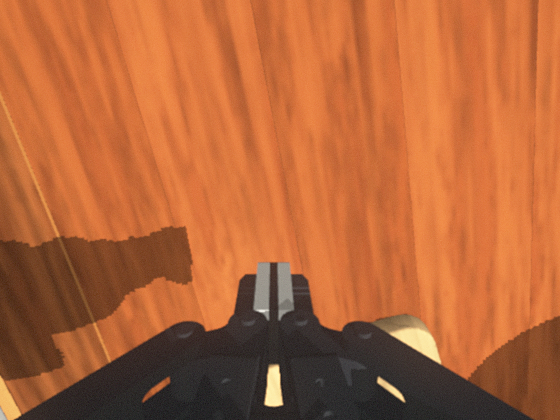

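```bash
cat > hm.py <<'E'
from h import *
for n in("top","side"):
    im=read_camera(n)[:,:,::-1];cv2.imwrite(f"pics/{n}_h.png",im);hsv=cv2.cvtColor(np.ascontiguousarray(im),cv2.COLOR_BGR2HSV)
    m=cv2.inRange(hsv,(17,105,150),(27,180,255));P=[]
    # keep the strip swept by the bar
    for d in np.linspace(-.03,.26,60):
        for w in np.linspace(-.055,.055,45):P.append((.495-.19*d+.982*w,.254-.982*d-.19*w,.088))
    q=proj(camera_info(n),P).round().astype(int);k=np.zeros_like(m);ok=(q[:,0]>=0)&(q[:,0]<560)&(q[:,1]>=0)&(q[:,1]<420);k[q[ok,1],q[ok,0]]=255
    k=cv2.dilate(k,np.ones((3,3)));m&=k
    nn,l,st,ce=cv2.connectedComponentsWithStats(m)
    for i in range(1,nn):
        if st[i,4]>15:
            X=cast(n,ce[i],.087)[0];print(n,st[i],ce[i].round(1),X.round(3),"out",round(float((np.array([.495,.254])-X[:2])@[.19,.982]),3))
E
python3 hm.py
```

```text
top [238 208  16  27 127] [247.7 221.1] [0.492 0.261 0.087] out -0.006
```

Run:
```python
from h import *
c0=camera_info("wrist");M=np.linalg.inv(c0["mount"]);print("tcp px",proj(dict(K=c0["K"],R=M[:3,:3],t=M[:3,3]),[[0,0,0],[.011,0,0],[-.011,0,0],[0,0,-.03]]))
T=np.eye(4);T[:3,:3]=Ro.from_quat([.773,.635,0,0]).as_matrix();T[:3,3]=[.4998,.2731,.0735]
Mi=np.linalg.inv(T@c0["mount"]);c=dict(K=c0["K"],R=Mi[:3,:3],t=Mi[:3,3])
print("bar pred",proj(c,[[.495,.254,.085]]),"panel edge",proj(c,[[.501,.2866,.106]]))
print(cast(0,[(160,288),(384,288),(272,288),(272,279),(272,297)],.085,c))
```

```text
tcp px [[273.41015182 241.16535294]
 [273.4189968  221.86710724]
 [273.40161376 259.79396725]
 [273.40737258 268.18486806]]
bar pred [[271.46852379 284.95230543]] panel edge [[270.12556995 243.43997683]]
[[0.4376383  0.26347827 0.085     ]
 [0.55218011 0.24087501 0.085     ]
 [0.49491884 0.25217473 0.085     ]
 [0.49595271 0.25737687 0.085     ]
 [0.49386669 0.24688061 0.085     ]]
```

Run:
```python
from h import *
s=get_state();R=Ro.from_quat(s["tcp_rot"]).as_matrix();print(s["eef_pos"])
o=[]
for n in("top","side"):
    im=cv2.imread(f"pics/{n}_h.png");p=proj(camera_info(n),[s["eef_pos"]+R@[0,0,z] for z in(0,-.04)])
    x0,y0=(p[0]-[50,60]).astype(int);x0=max(x0,0);y0=max(y0,0);cr=cv2.resize(im[y0:y0+100,x0:x0+100],(400,400),interpolation=2)
    for q in p:cv2.circle(cr,tuple(int(v) for v in (q-[x0,y0])*4),3,(0,0,255),1)
    o.append(cr);print(p)
cv2.imwrite("pics/chk.png",np.hstack(o))
c0=camera_info("wrist");M=np.linalg.inv(c0["mount"]);c=dict(K=c0["K"],R=M[:3,:3],t=M[:3,3])
for x in(0,.011):
  for z in(0,-.01,-.02,-.03,-.04,-.05):print(x,z,proj(c,[x,.009,z]).round(0),end=" ")
```

```text
[0.4538824  0.03879291 0.07416171]
[[312.08322598 231.83557174]
 [312.87390254 225.3055738 ]]
[[291.17198189 258.36157059]
 [291.5824712  252.13662468]]
0 0 [[290. 241.]] 0 -0.01 [[291. 249.]] 0 -0.02 [[292. 258.]] 0 -0.03 [[293. 268.]] 0 -0.04 [[294. 279.]] 0 -0.05 [[296. 292.]] 0.011 0 [[291. 222.]] 0.011 -0.01 [[292. 229.]] 0.011 -0.02 [[292. 237.]] 0.011 -0.03 [[294. 246.]] 0.011 -0.04 [[295. 256.]] 0.011 -0.05 [[296. 268.]]
```

View pics/chk.png

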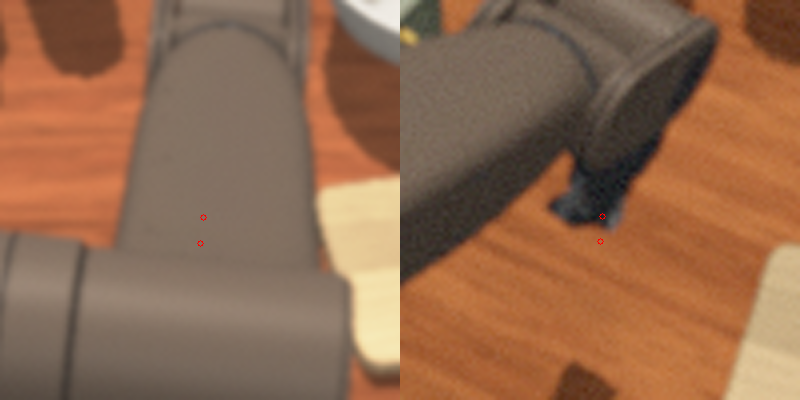

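```bash
python3 -m jog '{"travel":[[0,0,-20],[0,0,-20],[0,0,-10],[0,0,0]],"dr":[[0,0,0],[0,0,0],[0,0,0],[0,0,0]],"jaw":[255,255,255,255]}'
for i in 1 2 3 4; do python3 -m jog '{"travel":[[0,0,-4],[0,0,-1]],"dr":[[0,0,0],[0,0,0]],"jaw":[255,255]}' | egrep 'eef|cont'; done
```

```text
time: 5.37
eef_pos: [0.4515, 0.0392, 0.0217]
tcp_rot: [0.772, 0.635, -0.002, -0.002]
contact_force: [-0.5, 0.0, 0.1]
opening: 0.001
eef_pos: [0.4544, 0.0387, 0.0196]
contact_force: [0.2, 0.3, -0.0]
eef_pos: [0.4543, 0.0387, 0.0145]
contact_force: [-0.2, 0.4, 0.4]
eef_pos: [0.4539, 0.0388, 0.009]
contact_force: [0.5, 0.7, -0.4]
eef_pos: [0.4536, 0.0388, 0.0037]
contact_force: [-0.6, 0.2, -0.5]
```

```bash
for i in 1 2 3; do python3 -m jog '{"travel":[[0,0,-4],[0,0,0]],"dr":[[0,0,0],[0,0,0]],"jaw":[255,255]}' | egrep 'eef|cont'; done
```

```text
eef_pos: [0.4533, 0.0388, -0.0005]
contact_force: [-0.2, 0.5, 0.7]
eef_pos: [0.4534, 0.0388, -0.0044]
contact_force: [-0.5, 0.4, 0.5]
eef_pos: [0.4534, 0.0388, -0.0084]
contact_force: [0.5, 0.3, -0.9]
```

```bash
for i in 1 2 3 4; do python3 -m jog '{"travel":[[0,0,-3],[0,0,0]],"dr":[[0,0,0],[0,0,0]],"jaw":[255,255]}' | egrep 'eef|cont'; done
```

```text
eef_pos: [0.4536, 0.0388, -0.0113]
contact_force: [0.5, -0.2, -0.2]
eef_pos: [0.4536, 0.0388, -0.0142]
contact_force: [0.5, 0.8, -0.1]
eef_pos: [0.4536, 0.0388, -0.0172]
contact_force: [-0.1, 0.2, 0.4]
eef_pos: [0.4535, 0.0388, -0.0203]
contact_force: [-0.2, -0.0, 0.4]
```

```bash
for i in 1 2 3 4; do python3 -m jog '{"travel":[[0,0,-2],[0,0,0]],"dr":[[0,0,0],[0,0,0]],"jaw":[255,255]}' | egrep 'eef|cont'; done
```

```text
eef_pos: [0.4537, 0.0388, -0.0221]
contact_force: [-0.5, 0.4, -0.3]
eef_pos: [0.4537, 0.0388, -0.0241]
contact_force: [-0.9, -0.1, -0.1]
eef_pos: [0.4537, 0.0388, -0.0261]
contact_force: [0.4, 1.0, 0.4]
eef_pos: [0.4537, 0.0388, -0.0281]
contact_force: [-0.7, 0.7, 0.7]
```

Run:
```python
from h import *
s=get_state();R=Ro.from_quat(s["tcp_rot"]).as_matrix();print(s["eef_pos"],s["qpos"],s["contact_force"])
o=[]
im=read_camera("side")[:,:,::-1];cv2.imwrite("pics/s5.png",im)
p=proj(camera_info("side"),[s["eef_pos"]+R@[0,0,z] for z in(0,-.04)])
x0,y0=(p[0]-[50,60]).astype(int);cr=cv2.resize(np.ascontiguousarray(im[y0:y0+100,x0:x0+100]),(400,400),interpolation=2)
for q in p:cv2.circle(cr,tuple(int(v) for v in (q-[x0,y0])*4),3,(0,0,255),1)
print(x0,y0)
w=read_camera("wrist")[:,:,::-1];cv2.imwrite("pics/w5.png",w)
cv2.imwrite("pics/chk2.png",np.hstack([cr,cv2.resize(np.ascontiguousarray(w[180:360,180:360]),(400,400))]))
```

```text
[ 0.45366206  0.03878165 -0.02809058] [-1.38184404e-01  1.22645082e-01  2.23426204e+00  8.21222295e-06
  7.85217030e-01  5.58089673e-02] [-0.70185935  0.67404075  0.67182939]
240 213
```

View pics/chk2.png

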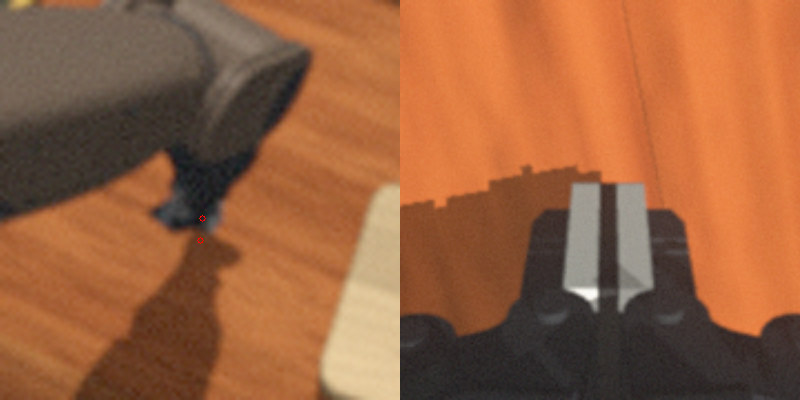

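```bash
for i in 1 2 3 4 5; do python3 -m jog '{"travel":[[0,0,-2],[0,0,0]],"dr":[[0,0,0],[0,0,0]],"jaw":[255,255]}' | egrep 'eef|cont'; done
```

```text
eef_pos: [0.4537, 0.0388, -0.03]
contact_force: [-0.5, 0.2, -0.3]
eef_pos: [0.4536, 0.0388, -0.0321]
contact_force: [-0.1, -0.3, -0.5]
eef_pos: [0.4537, 0.0388, -0.0341]
contact_force: [0.2, 0.6, -0.3]
eef_pos: [0.4537, 0.0388, -0.0361]
contact_force: [-0.4, 1.0, 0.4]
eef_pos: [0.4537, 0.0388, -0.0381]
contact_force: [0.0, -0.0, 0.4]
```

```bash
for i in 1 2 3 4 5 6; do python3 -m jog '{"travel":[[0,0,-2],[0,0,0]],"dr":[[0,0,0],[0,0,0]],"jaw":[255,255]}' | egrep 'eef|cont'; done
```

```text
eef_pos: [0.4542, 0.0387, -0.039]
contact_force: [-2.8, 0.0, 5.5]
eef_pos: [0.4542, 0.0387, -0.0391]
contact_force: [-8.9, 0.2, 22.1]
eef_pos: [0.4542, 0.0387, -0.0392]
contact_force: [-15.6, 0.4, 39.4]
eef_pos: [0.4542, 0.0387, -0.0393]
contact_force: [-22.0, 0.7, 54.1]
eef_pos: [0.4542, 0.0387, -0.0394]
contact_force: [-29.1, 0.8, 70.9]
eef_pos: [0.4541, 0.0387, -0.0395]
contact_force: [-34.8, 1.2, 86.5]
```

```bash
python3 -m jog '{"travel":[[0,0,10],[0,0,35],[0,0,40],[0,0,40],[0,0,20]],"dr":[[0,0,0],[0,0,0],[0,0,0],[0,0,0],[0,0,0]],"jaw":[255,255,255,255,255]}'
python3 -m jog '{"travel":[[7,37,0],[7,37,0],[7,37,0],[7,37,0],[7,37,0]],"dr":[[0,0,0],[0,0,0],[0,0,0],[0,0,0],[0,0,0]],"jaw":[255,255,255,255,255]}'
python3 -m jog '{"travel":[[7,37,0],[3,13,0],[0,0,0]],"dr":[[0,0,0],[0,0,0],[0,0,0]],"jaw":[255,255,255]}'
python3 - <<'E'
from h import *
s=get_state();print(s["eef_pos"],s["contact_force"])
E
```

```text
time: 10.22
eef_pos: [0.4566, 0.0385, 0.1004]
tcp_rot: [0.772, 0.635, 0.003, 0.003]
contact_force: [0.5, -0.4, -0.8]
opening: -0.001
time: 10.63
eef_pos: [0.489, 0.2255, 0.0953]
tcp_rot: [0.772, 0.635, 0.0, 0.0]
contact_force: [0.9, -0.3, 0.1]
opening: -0.003
time: 10.88
eef_pos: [0.4991, 0.2763, 0.0951]
tcp_rot: [0.771, 0.637, 0.0, -0.0]
contact_force: [-0.7, -0.6, -0.5]
opening: 0.001
[0.49909868 0.27634665 0.09513548] [-0.74477493 -0.59912054 -0.47192192]
```

```bash
python3 -m jog '{"travel":[[0,-2,0],[0,0,-15],[0,0,-15],[0,0,-15],[0,0,0]],"dr":[[0,0,0],[0,0,0],[0,0,0],[0,0,0],[0,0,0]],"jaw":[255,255,255,255,255]}'
python3 -m jog '{"travel":[[0,0,-10],[0,0,-10],[0,0,-7],[0,0,0]],"dr":[[0,0,0],[0,0,0],[0,0,0],[0,0,0]],"jaw":[255,255,255,255]}'
python3 -m jog '{"travel":[[-1,-5,0],[-2,-8,0],[-2,-10,0],[-2,-10,0]],"dr":[[0,0,0],[0,0,0],[0,0,0],[0,0,0]],"jaw":[255,255,255,255]}'
```

```text
time: 11.3
eef_pos: [0.4972, 0.2692, 0.0474]
tcp_rot: [0.773, 0.634, -0.002, -0.001]
contact_force: [0.3, -0.6, -0.2]
opening: -0.003
time: 11.63
eef_pos: [0.4974, 0.2709, 0.0213]
tcp_rot: [0.772, 0.635, -0.002, -0.001]
contact_force: [-0.4, -0.5, -0.1]
opening: 0.006
time: 11.97
eef_pos: [0.4918, 0.2383, 0.0235]
tcp_rot: [0.772, 0.635, 0.0, 0.0]
contact_force: [1.5, 2.7, -2.9]
opening: 0.001
```

```bash
python3 -m jog '{"travel":[[-4,-20,0],[-4,-20,0],[-4,-20,0],[-4,-20,0],[-4,-20,0]],"dr":[[0,0,0],[0,0,0],[0,0,0],[0,0,0],[0,0,0]],"jaw":[255,255,255,255,255]}'
python3 -m jog '{"travel":[[-4,-20,0],[-4,-20,0],[-4,-20,0],[-2,-10,0],[-1,-6,0]],"dr":[[0,0,0],[0,0,0],[0,0,0],[0,0,0],[0,0,0]],"jaw":[255,255,255,255,255]}'
for i in 1 2 3; do python3 -m jog '{"travel":[[-1,-3,0],[0,0,0]],"dr":[[0,0,0],[0,0,0]],"jaw":[255,255]}' | egrep 'eef|cont'; done
```

```text
time: 12.38
eef_pos: [0.4723, 0.1374, 0.0239]
tcp_rot: [0.772, 0.635, 0.001, 0.001]
contact_force: [2.7, 3.2, -2.8]
opening: -0.003
time: 12.8
eef_pos: [0.4567, 0.0613, 0.0238]
tcp_rot: [0.773, 0.634, 0.0, 0.0]
contact_force: [0.7, 3.2, 0.9]
opening: 0.001
eef_pos: [0.4566, 0.0608, 0.0239]
contact_force: [1.3, 6.9, 0.4]
eef_pos: [0.4567, 0.0608, 0.024]
contact_force: [5.6, 17.2, -1.8]
eef_pos: [0.4568, 0.061, 0.0241]
contact_force: [9.7, 29.5, -4.0]
```

```bash
python3 -m jog '{"travel":[[3,14,0],[0,0,5],[0,0,40],[0,0,40],[0,0,40]],"dr":[[0,0,0],[0,0,0],[0,0,0],[0,0,0],[0,0,0]],"jaw":[255,255,255,255,255]}'
python3 -m jog '{"travel":[[0,0,40],[7,35,41],[7,37,20],[7,37,0],[2,14,0]],"dr":[[0,0,0],[0,0,0],[0,0,0],[0,0,0],[0,0,0]],"jaw":[0,0,0,0,0]}'
python3 -m jog '{"travel":[[0,0,0],[0,0,0],[0,0,0]],"dr":[[0,0,0],[0,0,0],[0,0,0]],"jaw":[0,0,0]}'
python3 hm.py
python3 - <<'E'
from h import *
s=get_state();print(s["eef_pos"],s["contact_force"])
c=wrist_info();np.savez("w6.npz",**c);w=read_camera("wrist")[:,:,::-1];cv2.imwrite("pics/w6.png",w)
E
```

```text
time: 13.72
eef_pos: [0.4556, 0.0673, 0.1493]
tcp_rot: [0.772, 0.636, -0.001, -0.001]
contact_force: [0.6, 0.0, -0.5]
opening: 0.006
time: 14.13
eef_pos: [0.4794, 0.1843, 0.2424]
tcp_rot: [0.772, 0.636, 0.002, 0.001]
contact_force: [0.2, -0.3, -0.8]
opening: 0.709
time: 14.38
eef_pos: [0.4777, 0.1807, 0.2388]
tcp_rot: [0.772, 0.635, -0.001, 0.0]
contact_force: [0.1, -1.0, -0.1]
opening: 1.001
side [272 239  29  30 197] [286.9 254.3] [0.454 0.054 0.087] out 0.204
[0.47784581 0.1804625  0.23886076] [-0.52718843  0.07778469  0.0519221 ]
```

View pics/w6.png

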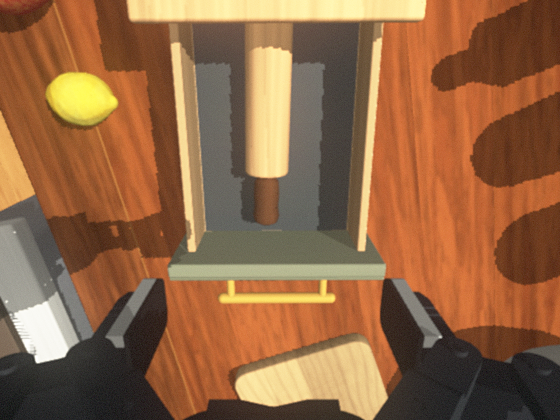

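Run:
```python
from h import *
c=dict(np.load("w6.npz"))
P=cast(0,[(266,223),(267,176),(267.5,100),(270,30)],.046,c)[:,:2];E=cast(0,[(246,170),(289,170)],.05,c);print(P.round(4),np.linalg.norm(E[0]-E[1]))
ax=np.array([.19,.982]);F=np.array([.5037,.2992])
print("cab x",[(round(float((p-F)@ax-.185),3),round(float((p-F)@[-.982,.19]),3)) for p in P])
d=P[3]-P[0];print("pin yaw",np.degrees(np.arctan2(d[1],d[0])))
print("bar",cast(0,[(277,298)],.085,c),"panel edge",cast(0,[(277,268)],.106,c),"top edge",cast(0,[(277,20)],.12,c))
```

```text
[[0.4572 0.1179]
 [0.4686 0.1687]
 [0.4842 0.2426]
 [0.4986 0.3025]] 0.04360915006984044
cab x [(-0.372, 0.011), (-0.32, 0.01), (-0.244, 0.008), (-0.183, 0.006)]
pin yaw 77.35852640197064
bar [[0.45555722 0.04900472 0.085     ]] panel edge [[0.46416121 0.09420563 0.106     ]] top edge [[0.50399923 0.29985087 0.12      ]]
```

```bash
python3 -m jog '{"travel":[[1,20,-20],[1,20,-30],[0,0,-30],[0,0,-30],[0,0,-30]],"dr":[[0,0,-0.8],[0,0,-0.8],[0,0,0],[0,0,0],[0,0,0]],"jaw":[0,0,0,0,0]}' 80
python3 -m jog '{"travel":[[0,0,-30],[0,0,-25],[0,0,-20],[0,0,-10],[0,0,0]],"dr":[[0,0,0],[0,0,0],[0,0,0],[0,0,0],[0,0,0]],"jaw":[0,0,0,0,0]}'
python3 - <<'E'
from h import *
s=get_state();print(s["eef_pos"],s["contact_force"])
E
```

```text
time: 14.95
eef_pos: [0.4801, 0.2211, 0.098]
tcp_rot: [0.781, 0.624, 0.0, 0.0]
contact_force: [1.2, -0.3, -0.1]
opening: 0.997
time: 15.37
eef_pos: [0.478, 0.2204, 0.0116]
tcp_rot: [0.781, 0.624, -0.003, -0.001]
contact_force: [-0.3, 0.2, 0.4]
opening: 1.001
[0.47799723 0.22041149 0.0115527 ] [-0.31484162  0.20078823  0.38684161]
```

```bash
python3 -m jog '{"travel":[[0,0,-10],[0,0,-7],[0,0,-5],[0,0,0]],"dr":[[0,0,0],[0,0,0],[0,0,0],[0,0,0]],"jaw":[0,0,0,0]}'
python3 -m jog '{"travel":[[0,0,0],[0,0,0],[0,0,0],[0,0,0],[0,0,0]],"dr":[[0,0,0],[0,0,0],[0,0,0],[0,0,0],[0,0,0]],"jaw":[255,255,255,255,255]}' 80
python3 -m jog '{"travel":[[0,0,0],[0,0,0],[0,0,0],[0,0,0],[0,0,0]],"dr":[[0,0,0],[0,0,0],[0,0,0],[0,0,0],[0,0,0]],"jaw":[255,255,255,255,255]}'
python3 - <<'E'
from h import *
c=wrist_info();np.savez("w7.npz",**c);w=read_camera("wrist")[:,:,::-1];cv2.imwrite("pics/w7.png",w)
E
```

```text
time: 15.7
eef_pos: [0.4799, 0.2216, -0.0083]
tcp_rot: [0.781, 0.624, -0.0, -0.0]
contact_force: [0.1, -0.3, -0.7]
opening: 1.001
time: 16.12
eef_pos: [0.481, 0.222, -0.0067]
tcp_rot: [0.781, 0.625, 0.001, 0.0]
contact_force: [-0.5, -0.8, 3.7]
opening: 0.486
time: 16.53
eef_pos: [0.4809, 0.222, -0.0068]
tcp_rot: [0.781, 0.625, 0.001, 0.0]
contact_force: [-1.6, 0.6, 5.9]
opening: 0.484
```

View pics/w7.png

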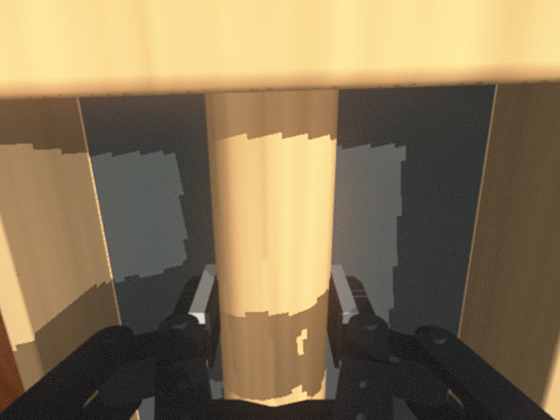

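```bash
python3 -m jog '{"travel":[[0,0,3],[0,0,2],[0,-1,7],[-0.5,-2,7],[-0.5,-2,7]],"dr":[[0,0,0],[0,0,0],[-1.96,0.42,0],[-1.96,0.42,0],[-1.96,0.42,0]],"jaw":[255,255,255,255,255]}' 110
python3 -m jog '{"travel":[[-0.5,-2,6],[0,-1.5,5],[0,0,0],[0,0,0]],"dr":[[-1.96,0.42,0],[-1.96,0.42,0],[0,0,0],[0,0,0]],"jaw":[255,255,255,255]}'
cat > st.py <<'E'
from h import *
s=get_state();R=Ro.from_quat(s["tcp_rot"]).as_matrix();p=s["eef_pos"];G=p-R[:,2]*.053
ax=np.array([.19,.982]);F=np.array([.5037,.2992]);y=np.array([-.982,.19])
th=np.degrees(np.arcsin(-R[2,0]));print("t",s["time"],"eef",p.round(4),"G cab",((G[:2]-F)@ax-.185).round(4),((G[:2]-F)@y).round(4),G[2].round(4),"tilt",th.round(1),"yaw",np.degrees(np.arctan2(R[1,0],R[0,0])).round(1),"f",s["contact_force"].round(1),"tq",s["wrist_torque"].round(2),s["opening"].round(3))
M=G+.047*R[:,0];N=G-.108*R[:,0];print("M est",((M[:2]-F)@ax-.185).round(3),M[2].round(3),"near",((N[:2]-F)@ax-.185).round(3),N[2].round(3))
E
python3 st.py
```

```text
time: 17.0
eef_pos: [0.4778, 0.2161, 0.0173]
tcp_rot: [0.78, 0.623, -0.042, 0.033]
contact_force: [0.1, 0.9, -2.3]
opening: 0.476
time: 17.33
eef_pos: [0.4779, 0.2134, 0.0284]
tcp_rot: [0.778, 0.622, -0.068, 0.055]
contact_force: [-0.8, -0.6, -3.0]
opening: 0.482Traceback (most recent call last):
  File "st.py", line 4, in <module>
    th=np.degrees(np.arcsin(-R[2,0]));print("t",s["time"],"eef",p.round(4),"G cab",((G[:2]-F)@ax-.185).round(4),((G[:2]-F)@y).round(4),G[2].round(4),"tilt",th.round(1),"yaw",np.degrees(np.arctan2(R[1,0],R[0,0])).round(1),"f",s["contact_force"].round(1),"tq",s["wrist_torque"].round(2),s["opening"].round(3))
                                                                                                                                                                                                                                                                                             ^^^^^^^^^^^^^^^^^^
AttributeError: 'float' object has no attribute 'round'
```

Weight ≈3 N, consistent with the pin lifted. Continue tilting to 20°.

```bash
sed -i 's/s\["opening"\].round(3)/round(s["opening"],3)/' st.py; python3 st.py
python3 -m jog '{"travel":[[-1,-5,6],[-1,-5,6],[-1,-5,5],[-1,-6,6],[-1,-6,6]],"dr":[[-1.63,0.35,0],[-1.63,0.35,0],[-1.63,0.35,0],[-1.63,0.35,0],[-1.63,0.35,0]],"jaw":[255,255,255,255,255]}'
python3 -m jog '{"travel":[[-1,-6,6],[0,0,0],[0,0,0]],"dr":[[-1.63,0.35,0],[0,0,0],[0,0,0]],"jaw":[255,255,255]}'
python3 st.py
```

```text
t 17.3333 eef [0.4779 0.2134 0.0284] G cab -0.265 0.0088 0.0806 tilt 10.0 yaw 77.3 f [-0.8 -0.6 -3. ] tq [ 0.01 -0.03  0.04] 0.482
M est -0.219 0.072 near -0.371 0.099
time: 17.75
eef_pos: [0.4729, 0.1856, 0.0577]
tcp_rot: [0.771, 0.616, -0.125, 0.101]
contact_force: [0.0, 0.3, -2.7]
opening: 0.479
time: 18.0
eef_pos: [0.4724, 0.1803, 0.0637]
tcp_rot: [0.769, 0.615, -0.134, 0.109]
contact_force: [0.2, -0.3, -2.3]
opening: 0.482
t 18.0 eef [0.4724 0.1803 0.0637] G cab -0.2896 0.0078 0.1135 tilt 20.0 yaw 77.2 f [ 0.2 -0.3 -2.3] tq [ 0.21 -0.04 -0.02] 0.482
M est -0.245 0.097 near -0.391 0.15
```

```bash
cat > wd.py <<'E'
from h import *
import sys
w=np.ascontiguousarray(read_camera("wrist")[:,:,::-1]);cv2.imwrite(sys.argv[1],w)
for f in("pics/w7.png",sys.argv[1]):
    h=cv2.cvtColor(cv2.imread(f),cv2.COLOR_BGR2HSV);o=[]
    for r in range(0,320,20):
        row=h[r];k=(row[:,1]>55)&(row[:,0]>8)&(row[:,0]<30)&(row[:,2]>60);i=j=273
        if k[273]:
            while i>0 and k[i-1]:i-=1
            while j<559 and k[j+1]:j+=1
        o.append((r,i,j))
    print(o)
E
python3 wd.py pics/w8.png
```

```text
[(0, 0, 559), (20, 0, 559), (40, 0, 559), (60, 0, 559), (80, 0, 559), (100, 185, 347), (120, 205, 338), (140, 207, 344), (160, 208, 336), (180, 209, 335), (200, 210, 334), (220, 212, 333), (240, 211, 332), (260, 210, 331), (280, 216, 332), (300, 217, 338)]
[(0, 0, 387), (20, 199, 342), (40, 201, 341), (60, 202, 340), (80, 203, 339), (100, 204, 338), (120, 205, 338), (140, 207, 337), (160, 205, 341), (180, 205, 336), (200, 205, 341), (220, 211, 333), (240, 206, 332), (260, 211, 331), (280, 216, 330), (300, 219, 332)]
```

```bash
python3 -m jog '{"travel":[[-2,-10,3],[-4.2,-18.3,6],[-4.2,-18.3,6.3],[-4.2,-18.3,6.5],[-4.2,-18.3,6.8]],"dr":[[0,0,0],[0,0,0],[0,0,0],[0,0,0],[0,0,0]],"jaw":[255,255,255,255,255]}'
python3 st.py
python3 -m jog '{"travel":[[-4.2,-18.3,7],[-4.2,-18.3,7],[-4.2,-18.3,7],[-2,-9,10],[0,0,15]],"dr":[[0,0,0],[0,0,0],[0,0,0],[0,0,0],[0,0,0]],"jaw":[255,255,255,255,255]}'
python3 st.py
```

```text
time: 18.47
eef_pos: [0.4529, 0.0957, 0.0927]
tcp_rot: [0.769, 0.615, -0.135, 0.11]
contact_force: [0.6, 0.1, -3.1]
opening: 0.483
t 18.4667 eef [0.4529 0.0957 0.0927] G cab -0.3764 0.0108 0.1425 tilt 20.0 yaw 77.3 f [ 0.6  0.1 -3.1] tq [ 0.23 -0.04 -0.  ] 0.483
M est -0.332 0.126 near -0.478 0.179
time: 18.88
eef_pos: [0.4371, 0.0313, 0.138]
tcp_rot: [0.77, 0.614, -0.136, 0.109]
contact_force: [0.1, 0.4, -2.8]
opening: 0.479
t 18.8833 eef [0.4371 0.0313 0.138 ] G cab -0.4425 0.0139 0.1878 tilt 20.1 yaw 77.2 f [ 0.1  0.4 -2.8] tq [ 0.22 -0.09  0.02] 0.479
M est -0.398 0.172 near -0.544 0.225
```

Run:
```python
from h import *
im=cv2.imread("pics/t1.png");h=cv2.cvtColor(im,cv2.COLOR_BGR2HSV)
for lo in(150,):
    m=np.zeros((420,560),np.uint8);m[200:275,330:445]=cv2.inRange(h[200:275,330:445],(12,30,lo),(32,135,255))
    m=cv2.morphologyEx(m,cv2.MORPH_OPEN,np.ones((3,3)))
    c=max(cv2.findContours(m,0,1)[0],key=cv2.contourArea);print(cv2.contourArea(c),cv2.boundingRect(c))
    P=(cast("top",c[:,0],.022)[:,:2]*1000).astype(np.float32);r=cv2.minAreaRect(P);print(r)
    mo=cv2.moments(P.reshape(-1,1,2));print(mo["m10"]/mo["m00"],mo["m01"]/mo["m00"])
```

```text
4951.0 (340, 200, 105, 75)
((501.58087158203125, -254.7674102783203), (373.3973083496094, 330.99542236328125), 78.49031829833984)
479.66622469363335 -273.58423768791624
```

Run:
```python
from h import *
im=cv2.imread("pics/t1.png");h=cv2.cvtColor(im,cv2.COLOR_BGR2HSV)
k=np.zeros((420,560),np.uint8);cv2.fillPoly(k,[np.array([(342,218),(417,208),(434,248),(354,264)])],255);k=cv2.dilate(k,np.ones((9,9)))
print(h[235,[325,332,338,342,346,380,420,424,428,432,436,440]].tolist())
for smax in(115,135):
    m=cv2.inRange(h,(14,20,130),(32,smax,255))&k;m=cv2.morphologyEx(m,cv2.MORPH_OPEN,np.ones((5,5)))
    c=max(cv2.findContours(m,0,1)[0],key=cv2.contourArea)
    P=(cast("top",c[:,0],.022)[:,:2]*1000).astype(np.float32);r=cv2.minAreaRect(P);mo=cv2.moments(P.reshape(-1,1,2));print(cv2.contourArea(c),r,mo["m10"]/mo["m00"],mo["m01"]/mo["m00"])
```

```text
[[13, 65, 137], [14, 66, 132], [11, 97, 126], [10, 154, 181], [19, 90, 226], [18, 94, 225], [21, 77, 242], [21, 78, 242], [20, 86, 237], [16, 130, 223], [16, 132, 223], [16, 131, 222]]
3756.0 ((476.722900390625, -231.61236572265625), (199.00836181640625, 304.2781677246094), 9.117575645446777) 476.149164467017 -231.55753749646945
3881.5 ((477.8657531738281, -240.1006622314453), (202.67355346679688, 323.5382385253906), 7.63299560546875) 475.233016550579 -236.498778901121
```

```bash
python3 -m jog '{"travel":[[4,-22,12],[5,-32,10],[5,-34,6],[5,-34,4],[5,-34,0]],"dr":[[3.91,-0.88,0],[3.91,-0.88,0],[3.91,-0.88,0],[3.91,-0.88,0],[3.91,-0.88,0]],"jaw":[255,255,255,255,255]}'
python3 -m jog '{"travel":[[5,-34,0],[5,-34,0],[5,-34,-5],[5,-30,-10],[4,-20,-10]],"dr":[[0,0,4.36],[0,0,4.36],[0,0,4.36],[0,0,4.36],[0,0,4.36]],"jaw":[255,255,255,255,255]}'
python3 -m jog '{"travel":[[0,0,0],[0,0,0],[0,0,0]],"dr":[[0,0,0],[0,0,0],[0,0,0]],"jaw":[255,255,255]}'
python3 st.py
```

```text
time: 19.3
eef_pos: [0.4639, -0.1247, 0.1733]
tcp_rot: [0.781, 0.625, 0.004, 0.003]
contact_force: [1.4, -0.2, -2.0]
opening: 0.478
time: 19.72
eef_pos: [0.4873, -0.2785, 0.1464]
tcp_rot: [0.648, 0.761, 0.001, 0.002]
contact_force: [-0.2, 0.9, -2.3]
opening: 0.475
time: 19.97
eef_pos: [0.4869, -0.2744, 0.1458]
tcp_rot: [0.649, 0.76, 0.002, 0.001]
contact_force: [-0.4, -0.3, -2.8]
opening: 0.475
t 19.9667 eef [ 0.4869 -0.2744  0.1458] G cab -0.7516 -0.0924 0.1988 tilt -0.1 yaw 99.0 f [-0.4 -0.3 -2.8] tq [-0.17  0.01 -0.03] 0.475
M est -0.707 0.199 near -0.853 0.199
```

```bash
python3 -m jog '{"travel":[[-1,-2,-10],[-1,-2,-10],[0,0,0],[0,0,0],[0,0,0]],"dr":[[0,0,0],[0,0,0],[0,0,0],[0,0,0],[0,0,0]],"jaw":[255,255,255,255,255]}'
python3 st.py;python3 wd.py pics/w9.png
python3 - <<'E'
from h import *
s=get_state();R=Ro.from_quat(s["tcp_rot"]).as_matrix();G=s["eef_pos"]-R[:,2]*.053;M=G+.047*R[:,0];print("M",M,"v",abs(s["dq"]).max())
o=[]
for n in("top","side"):
    im=np.ascontiguousarray(read_camera(n)[:,:,::-1])
    c=camera_info(n);p=proj(c,[M+R[:,0]*a for a in(-.155,-.1,.1,.155)]);print(n,p.round(1).tolist())
    x0,y0=(p.mean(0)-[66,75]).astype(int);x0=min(max(x0,0),428);y0=min(y0,270);cr=cv2.resize(im[y0:y0+150,x0:x0+132],(396,450),interpolation=2)
    for q in p:cv2.circle(cr,tuple(int(v) for v in (q-[x0,y0])*3),3,(0,0,255),1)
    o.append(cr)
cv2.imwrite("pics/fin.png",np.hstack(o))
E
```

```text
time: 20.38
eef_pos: [0.4852, -0.2784, 0.1256]
tcp_rot: [0.649, 0.761, 0.001, 0.001]
contact_force: [-0.4, -0.1, -2.9]
opening: 0.482
t 20.3833 eef [ 0.4852 -0.2784  0.1256] G cab -0.7558 -0.0914 0.1786 tilt -0.0 yaw 99.1 f [-0.4 -0.1 -2.9] tq [-0.1  -0.04 -0.  ] 0.482
M est -0.712 0.179 near -0.857 0.179
[(0, 0, 559), (20, 0, 559), (40, 0, 559), (60, 0, 559), (80, 0, 559), (100, 185, 347), (120, 205, 338), (140, 207, 344), (160, 208, 336), (180, 209, 335), (200, 210, 334), (220, 212, 333), (240, 211, 332), (260, 210, 331), (280, 216, 332), (300, 217, 338)]
[(0, 126, 559), (20, 92, 496), (40, 0, 559), (60, 101, 429), (80, 119, 472), (100, 114, 559), (120, 0, 415), (140, 0, 527), (160, 0, 433), (180, 0, 470), (200, 0, 488), (220, 0, 527), (240, 0, 515), (260, 0, 464), (280, 215, 332), (300, 213, 338)]
M [ 0.47779479 -0.23228501  0.17901243] v 0.008460997541122775
top [[439.8, 201.4], [424.2, 203.6], [366.3, 211.7], [350.1, 214.0]]
side [[436.4, 289.8], [416.6, 284.0], [347.2, 263.5], [328.7, 258.1]]
```

View pics/fin.png

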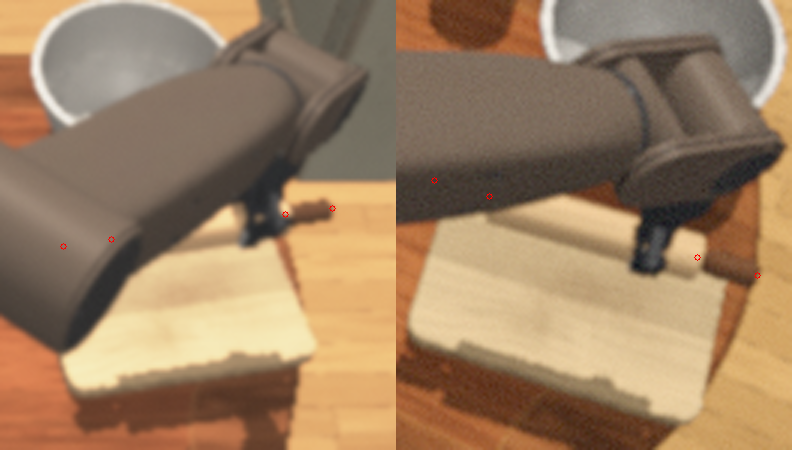

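```bash
python3 -c "
from plant import *
print(sign_off())"
```

```text
the job is handed in; nothing more can be done
None
```

I opened the drawer to its stop, took the pin out diagonally at a 20° tilt, and handed the job in with it held level over the board at about 20 s. The sign-off gave no verdict.

**Opening:** The first pull missed the handle. The finger tips end about 39 mm short of the reported TCP, which I found by lowering the shut fingers onto the table. That touch reached about 87 N before I backed off, under the 120 N wrist limit. If it counts against the 40 N limit on what the arm or gripper body presses on, it was over. The second pull brought the drawer to its stop. The wrist camera put it at about 0.226 m, while a rougher estimate from the side camera gave 0.204 m. It had been about 11 mm open at the start.

**Taking out:** At the tilt step I estimated the near end at 0.150 m and the middle at 0.097 m high, with the cabinet x of the middle at -0.245 m. The wrist force stayed at the pin's weight of about 3 N, so there was no sign of it pressing on the cabinet. The pin had not turned in the grip.

**Final pose:**

| Check | Value |
|---|---|
| Pin middle | (0.478, -0.232, 0.179) |
| Board middle | (0.477, -0.232) |
| Pin direction | 99.1° |
| Board long side | about 99° |
| Tilt | about 0° |

- **Camera check:** Only the near part of the pin was visible in the last top and side pictures. Its barrel end and tip matched the expected positions within a few pixels.
- **Wrist-camera check:** The same test at the end told nothing, because the board has the pin's colour.
- **Bystanders:** I did not re-measure the board, bowl or fruit.

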